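# Fish the pot out with a squeegee that lies the wrong way round

## Task

The little pot with the red lid stands too far in under the low wire shelf to be reached by hand: draw the squeegee out from under the shelf by its head end, lay it flat on the open worktop in front of the shelf and let go, then take it again by the end of its handle and hook the pot out with its head. Finish with the pot standing upright and the squeegee lying flat on the worktop, let go of, both wholly out from under the shelf and in front of it. Do not touch the pot with the fingers or tip it over, and leave the tea light, the tin, the white flask and the pepper jar standing where they are.

Things in the scene. Friction and masses are not known exactly. Their poses are not given: they have to be found in the camera images.
- shelf: Low shelf of dark steel wire, fixed. Origin: middle of its front edge at worktop height; x points from the front edge in under it (away from the robot, within 0.1 rad), y left along the front edge, z up. 420 mm wide, 150 mm deep (x = 0 to 150), clear height 67 mm; legs and a foot bar only at y = -210 and +210, open in front and behind.
- shelf_top (a point): Middle of the shelf's wire top, 77 mm above the worktop. A garlic bulb and a lemon are fixed on it at shelf x = 105, y = +78 and -78, up to 136 mm above the worktop. Below it the pot, the tea light and the squeegee's handle have three places at about y = -150, 0 and +150, in any order, 60 to 90 mm in.
- squeegee: T-shaped squeegee, loose, 226 mm long, about 110 g, lying flat: wooden handle 14 mm wide, 26 mm high, and an orange head, a bar 76 mm across (y), 16 mm thick (x), 32 mm high. Origin on the underside, 28 mm from the handle's end; x points from the head to the handle's end, z up. At first the handle's end is under the shelf and the head sticks out to the robot. Steel ferrule 18 mm wide at x = -155 to -183.
- head (a point): Centre of the orange head, 16 mm above its underside: at (-190, 0, 16) mm in the squeegee's frame
- handle (a point): The place to hold the squeegee when hooking: middle of the handle's section 28 mm from its end, 13 mm above its underside, straight above the squeegee's origin
- handle_end (a point): End of the wooden handle, at (28, 0, 13) mm in the squeegee's frame
- pot: Small white pot with a red lid, a plain upright cylinder 58 mm across and 50 mm high, about 90 g, loose. Origin: centre of its underside, z up.
- tea_light: Tea light in a metal cup, 38 mm across, 15 mm high, loose, under the shelf; to be left alone. Origin: centre of its underside.
- flask: White vacuum flask, 67 mm across, 184 mm high, loose, standing on the worktop in front of the shelf to the left or right; to be left alone. Origin: centre of its underside.
- pepper_jar: Spice jar with a yellow cap, 45 mm across, 100 mm high, loose, standing on the other side from the flask; to be left alone. Origin: centre of its underside.
- tin: Short food tin with tomatoes pictured on its side, 75 mm across, 58 mm high, loose, standing on the worktop 95 to 175 mm (centre) in front of the shelf, ahead of the tea light; to be left alone. Origin: centre of its underside.
Not all that is in view belongs to the job. What is shaped like the pot but black or yellow is not meant.

How it is judged:
By the outcome, as a careful person would: the job done as asked, in the order asked, and still so for the second after the job is handed in, with the robot touching nothing.
It also fails if it takes over 72 s, if anything falls off the work surface, if the arm or the gripper's body presses on something with over 40 N, if the wrist force passes 120 N, or if a joint passes its speed limit or range.

## Robot

A 6-joint arm with a two-finger parallel gripper is mounted at the origin on a cart in front of the work surface, level with it; the furniture and walls round the work are solid. World frame = base frame: x ahead of the robot, y to its left, z up, the work surface at z = 0. Lengths are in m, angles in rad, forces in N, time in s.
With the tool pointing down it reaches from about 0.25 to 0.775 m from the base axis. Payload 4 kg.
Tool frame: the origin (TCP) lies between the finger pads; the fingertips stand 14 mm ahead of it and the grasp point (between the pads) lies 5 mm behind it (robot.nose_length is the distance from the TCP to the fingertips, in m); z points along the fingers, y is the direction in which the jaws open and shut (so a half turn about z gives the same grasp; the last joint's range is limited). The gripper opens to 94 mm and grips with 3 to 60 N. Pads are 16 mm wide; open, the fingers measure 119 mm over their backs; the gripper's body (75 mm by 177 mm) begins 78 mm behind the grasp point.
Start: joints at [1.176, 0.087, 1.371, -0, 1.684, -0.103], TCP at [0.158, 0.527, 0.22] pointing down, gripper open.
Joint ranges: [-3.1, 3.1], [-0.76, 2.03], [0.27, 2.55], [-1.08, 4.22], [0.17, 2.65], [-2.57, 2.57]. Speed limits (rad/s): [2.79, 2.79, 3.14, 3.14, 3.14, 3.14].

## Interface

Orientations are given as [roll, pitch, yaw] about the fixed x, y, z axes, in that order (R = Rz(yaw) Ry(pitch) Rx(roll)).
In Python, from bench import robot, eyes, finder gives the robot as it stands.
- The arm moves only by the tool play_rows, never from a script. Its argument "rows" is a list of rows, each an object with "linear": the shift along the tool's x, y, z in cm, a list of three; "spin": the turn about the tool's z in degrees. A call has 1 to 12 rows; each row shifts and turns the commanded pose from where the row before left it, along the tool's axes as they then stand; what a row does not reach is not made up. A row lasts 1/12 s, in which the tool goes at most 41.7 mm and 7.16 degrees, less where a joint would pass 70% of its speed; a pose out of reach is approached as far as the arm can. A call with a gripper value outside its range is refused whole. "claw" is the finger opening in cm, from 0 to 9.4, set as the call begins (left out, the last holds). The fingers move at their own pace and stop on an object; the grip force is fixed at half the most. Time passes only in rows, so rows that do not move let the fingers close. It gives the time, the measured TCP pose, the force and the opening at its end, in the units of the state.
- robot.get_obs(): the state, without advancing time (a new reading comes with each control period).
- eyes.snapshot(name): name is "scene" or "top"; returns a dict with "frame" (384x512x3 uint8, red, green, blue), "fx", "fy", "cx", "cy" (pixels), "rvec" (rotation vector, rad) and "tvec" (3), from world to camera coordinates, as OpenCV has them. Camera axes: x right, y down, z forward; pixel columns grow to the right and rows downward; lengths in m; the calibration is good to about 2 mm. A picture is of the moment at which its call begins. There is no depth.
- robot.close_job(): hands the job in, once; it reports no verdict.
Trained networks look in a picture, given as the dict that the camera call returned (one of the last four; its "shot" number tells which), for a name from the list of things; names that differ only in an ending like _2 or _b are one class to them, and where a whole thing is asked for, a point or a joint stands for the part that bears it (a point fixed in the world has none). Each returns a list of dicts, best first, with "conf" (0 to 1); they miss things now and then, are a little off and sometimes report something else, mostly with a low value. They report only what shows in the picture. A call takes as long as a camera call. They do not tell look-alikes from the thing itself.
- finder.silhouettes(picture, name): "pixels" (384x512 bool, what is visible of it) and "box" ([centre column, centre row, width, height] in pixels, round what is visible of it).
The state is a dict: "time": time; "joint_positions": joint angles; "qvel": joint speeds; "joint_torque": joint torques, N m; "tool_pos": TCP position; "ee_rot": TCP orientation; "wrist_force": force on the tool from outside, world axes, zero at the start; "wrist_torque": the same for the moment, N m; "width": finger opening in m.
Only numpy, scipy, OpenCV 4.12 (cv2) and the standard library are available. Lean on these libraries where they do the work, as an engineer would, in place of code of your own. Each camera call takes 0.05 s, during which the arm holds its last target. There are 200 camera calls.

## Working session

There is one attempt and no reset: what is moved stays moved. The work goes in short steps, Python scripts to look and compute and a tool call to move; the robot and the scene stay as the last step left them, time stands still between calls to the robot, and variables do not carry over. Pictures are saved under pics/ and viewed, about 8 in all and at most 12, crops included, and the job is handed in when it is done.

Besides the shell and the picture viewer there is one more tool, called after "Request:" as name(argument=value, ...) on one line, values as JSON. play_rows: Moves the arm, as the interface text tells. Its arguments: {"type":"object","properties":{"rows":{"type":"array"},"claw":{"type":"number"}},"required":["rows"]}

```bash
ls; mkdir -p pics
python3 - <<'E'
from bench import robot, eyes, finder
import cv2
for n in ("scene","top"):
    p=eyes.snapshot(n); cv2.imwrite(f"pics/{n}0.png",cv2.cvtColor(p["frame"],cv2.COLOR_RGB2BGR))
    print(n,p["fx"],p["fy"],p["cx"],p["cy"],p["rvec"],p["tvec"])
    for k in ("shelf","squeegee","head","pot","tea_light","flask","pepper_jar","tin"):
        for d in finder.silhouettes(p,k)[:3]: print(k,round(d["conf"],2),[round(float(v)) for v in d["box"]])
print(robot.get_obs())
E
```

```text
pics
scene 451.5554787425358 451.5554787425358 255.92093527945272 185.8290269537643 [ 2.17725578 -1.17837734  0.47013769] [-0.30717205  0.41561459  1.18540248]
shelf 0.82 [275, 160, 126, 85]
squeegee 0.56 [259, 181, 39, 46]
head 0.95 [259, 179, 40, 49]
pot 0.68 [238, 148, 15, 19]
pot 0.67 [175, 202, 22, 21]
pot 0.56 [179, 177, 19, 21]
tea_light 0.57 [310, 177, 11, 11]
flask 0.88 [334, 247, 33, 54]
flask 0.52 [235, 144, 12, 16]
pepper_jar 0.95 [148, 183, 16, 28]
pepper_jar 0.19 [311, 176, 6, 7]
tin 0.8 [289, 211, 25, 32]
top 425.1427246642294 425.1427246642294 262.1386491378043 194.49317955773435 [ 2.09633006 -2.13328504  0.16405311] [0.02776574 0.59103647 1.02556251]
shelf 0.86 [250, 136, 170, 84]
squeegee 0.74 [261, 167, 32, 84]
head 0.63 [260, 169, 27, 81]
pot 0.88 [163, 228, 26, 22]
pot 0.86 [195, 146, 24, 28]
pot 0.62 [185, 269, 21, 21]
tea_light 0.42 [308, 133, 17, 15]
flask 0.92 [399, 225, 51, 36]
pepper_jar 0.63 [143, 270, 27, 24]
tin 0.56 [315, 201, 27, 30]
{'time': 0.9, 'joint_positions': array([ 1.17589389e+00,  8.71333836e-02,  1.37067460e+00, -6.34993082e-06,
        1.68361029e+00, -1.03100635e-01]), 'qvel': array([ 0.00075708,  0.00016224,  0.00139889,  0.00020364, -0.00046363,
       -0.00011768]), 'joint_torque': array([ 3.93159717e-04, -3.40031397e+01, -3.02603316e+01,  7.17724417e-02,
        2.34311039e-02,  2.94192898e-05]), 'tool_pos': array([0.1582371 , 0.52676519, 0.21955523]), 'ee_rot': array([3.14141985e+00, 2.42227004e-05, 2.84979014e+00]), 'wrist_force': array([ 0.71643363, -0.29482081, -0.72522323]), 'wrist_torque': array([ 0.05098125, -0.01589941,  0.0061004 ]), 'width': 0.0940165146868573}
```

Run:
```python
import cv2
a=cv2.imread("pics/top0.png")[70:320,120:450]; cv2.imwrite("pics/top0c.png",cv2.resize(a,None,fx=2.4,fy=2.4,interpolation=cv2.INTER_CUBIC))
a=cv2.imread("pics/scene0.png")[90:290,110:370]; cv2.imwrite("pics/scene0c.png",cv2.resize(a,None,fx=3,fy=3,interpolation=cv2.INTER_CUBIC))
```

```text
(no output)
```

View pics/top0c.png

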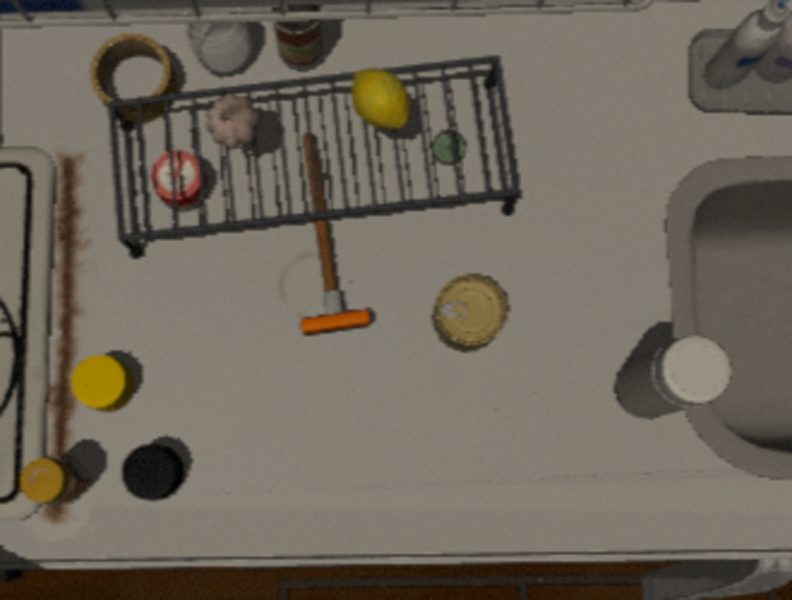

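View pics/scene0c.png

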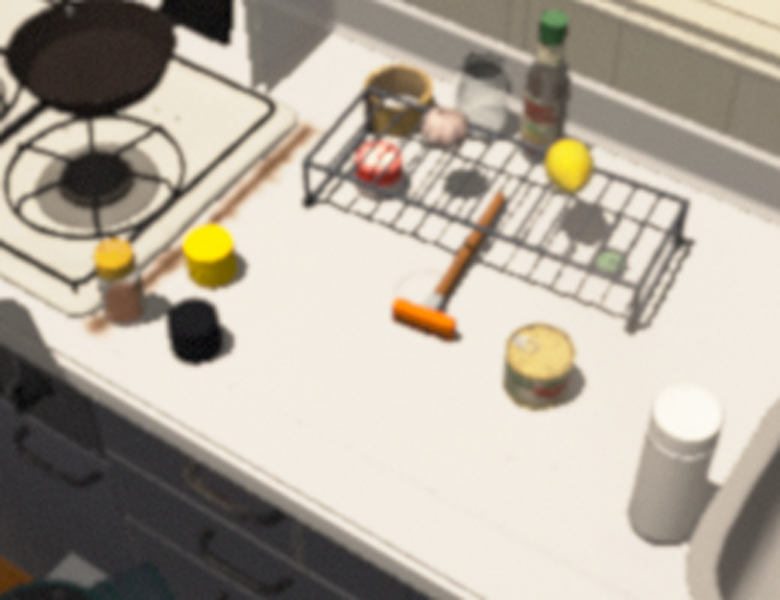

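```bash
cat > h.py <<'E'
import numpy as np, cv2
def cam(p):
    R=cv2.Rodrigues(np.array(p["rvec"],float))[0]; return R,np.array(p["tvec"],float)
def ray(p,uv):
    R,t=cam(p); d=R.T@np.array([(uv[0]-p["cx"])/p["fx"],(uv[1]-p["cy"])/p["fy"],1]); return -R.T@t,d
def onz(p,uv,z):
    c,d=ray(p,uv); return (c+d*(z-c[2])/d[2])
def tri(p,uv,q,vw):
    A=[];b=[]
    for P,x in((p,uv),(q,vw)):
        c,d=ray(P,x); d=d/np.linalg.norm(d); M=np.eye(3)-np.outer(d,d); A.append(M); b.append(M@c)
    return np.linalg.lstsq(np.vstack(A),np.hstack(b),rcond=None)[0]
def proj(p,X):
    return cv2.projectPoints(np.array(X,float).reshape(-1,3),np.array(p["rvec"],float),np.array(p["tvec"],float),np.array([[p["fx"],0,p["cx"]],[0,p["fy"],p["cy"]],[0,0,1.]]),None)[0].reshape(-1,2)
E
python3 - <<'E'
from h import *
np.set_printoptions(precision=4,suppress=True)
T=dict(fx=425.1427,fy=425.1427,cx=262.1386,cy=194.4932,rvec=[2.09633006,-2.13328504,0.16405311],tvec=[0.02776574,0.59103647,1.02556251])
S=dict(fx=451.5555,fy=451.5555,cx=255.9209,cy=185.829,rvec=[2.17725578,-1.17837734,0.47013769],tvec=[-0.30717205,0.41561459,1.18540248])
t=lambda x,y:(x/2.4+120,y/2.4+70); s=lambda x,y:(x/3+110,y/3+90)
for n,a,z in [("FLtop",(125,238),.077),("FRtop",(515,195),.077),("BLtop",(112,104),.077),("BRtop",(497,60),.077),("potlid",(178,178),.05),("tealight",(449,147),.01),
 ("headL",(302,325),.032),("headR",(371,317),.032),("head",(336,321),.032),("handleend",(308,136),.026),("tin",(470,312),.058),("flask",(694,370),.184),("yellow",(100,381),.05),("black",(153,472),.05),("pepper",(44,480),.1),
 ("cupboardedge",(300,555),0),("hob",(50,340),0),("sinkL",(672,300),0)]:
    print(n,onz(T,t(*a),z))
print("tri FL",tri(T,t(125,238),S,s(308,163)),"FR",tri(T,t(515,195),S,s(636,288)),"BR",tri(T,t(497,60),S,s(685,205)),"BL",tri(T,t(112,104),S,s(368,92)))
print("tri pot lid",tri(T,t(178,178),S,s(379,162)),"headL",tri(T,t(302,322),S,s(396,305)),"headR",tri(T,t(371,316),S,s(456,322)),"end",tri(T,t(308,136),S,s(501,197)))
E
```

```text
FLtop [0.6568 0.2434 0.077 ]
FRtop [ 0.6942 -0.1673  0.077 ]
BLtop [0.8058 0.261  0.077 ]
BRtop [ 0.8451 -0.1548  0.077 ]
potlid [0.7295 0.1934 0.05  ]
tealight [ 0.7712 -0.1059  0.01  ]
headL [0.5676 0.0605 0.032 ]
headR [ 0.5749 -0.0138  0.032 ]
head [0.5713 0.0239 0.032 ]
handleend [0.7825 0.0524 0.026 ]
tin [ 0.5739 -0.1175  0.058 ]
flask [ 0.4955 -0.3052  0.184 ]
yellow [0.5092 0.2729 0.05  ]
black [0.4138 0.215  0.05  ]
pepper [0.4069 0.3126 0.1   ]
cupboardedge [0.3251 0.0667 0.    ]
hob [0.5612 0.3434 0.    ]
sinkL [ 0.5926 -0.3457  0.    ]
tri FL [0.6584 0.2424 0.0749] FR [ 0.6954 -0.1687  0.0772] BR [ 0.8484 -0.1561  0.0698] BL [0.8115 0.2628 0.0651]
tri pot lid [0.7324 0.1929 0.0445] headL [0.5735 0.0605 0.0197] headR [ 0.5763 -0.0154  0.0373] end [0.786  0.0516 0.019 ]
```

The one that fits is the red-and-white-lidded pot, top px (195,146), under the shelf at its left place. The look-alikes are yellow at (163,228) and black at (185,269), both out in front. The squeegee is in the middle place (head at px 260,204) and the tea light is on the right.

Next I'll refine the head and pot by fitting models to their colour masks, with one enlarged crop of the pot.

```bash
cat >> h.py <<'E'
T0=dict(fx=425.1427,fy=425.1427,cx=262.1386,cy=194.4932,rvec=[2.09633006,-2.13328504,0.16405311],tvec=[0.02776574,0.59103647,1.02556251])
S0=dict(fx=451.5555,fy=451.5555,cx=255.9209,cy=185.829,rvec=[2.17725578,-1.17837734,0.47013769],tvec=[-0.30717205,0.41561459,1.18540248])
from scipy.optimize import minimize
K=4
def hull(p,X):
    m=np.zeros((384*K,512*K),np.uint8); cv2.fillConvexPoly(m,cv2.convexHull(((proj(p,X)+.5)*K).astype(np.float32)).astype(np.int32),1); return m>0
def orange(im,x0=(0,384)):
    h=cv2.cvtColor(im,cv2.COLOR_RGB2HSV); return (h[...,0]>5)&(h[...,0]<16)&(h[...,1]>190)&(h[...,2]>130)
def headpts(v):  # head centre x,y,yaw (head->handle)
    c,s=np.cos(v[2]),np.sin(v[2])
    return [[v[0]+c*a-s*b,v[1]+s*a+c*b,z] for a in(-.008,.008) for b in(-.038,.038) for z in(0,.032)]
def potpts(v):
    return [[v[0]+.029*np.cos(a),v[1]+.029*np.sin(a),z] for a in np.linspace(0,6.28,24) for z in(0.0,.05)]
def fit(views,pts,v0,scale):
    def cost(u):
        v=np.array(v0)+u*scale; c=0
        for p,m in views:
            M=np.kron(m,np.ones((K,K)))>0; H=hull(p,pts(v)); c+=1-(M&H).sum()/(M|H).sum()
        return c
    n=len(v0); r=minimize(cost,np.zeros(n),method="Nelder-Mead",options=dict(initial_simplex=np.vstack([np.zeros(n),np.eye(n)]),maxiter=120)); return np.array(v0)+r.x*scale,r.fun
E
python3 - <<'E'
from h import *
np.set_printoptions(precision=4,suppress=True)
t=cv2.imread("pics/top0.png")[...,::-1].copy(); s=cv2.imread("pics/scene0.png")[...,::-1].copy()
def blob(m,uv):
    n,l,st,c=cv2.connectedComponentsWithStats(m.astype(np.uint8)); d=[np.hypot(*(c[i]-uv))+1e3*(st[i,4]<20) for i in range(n)]; d[0]=1e9; k=int(np.argmin(d)); print(st[k]); return l==k
V=[(T0,blob(orange(t),(260,203))),(S0,blob(orange(s),(251,195)))]
for vv in (V,V[:1],V[1:]): print(fit(vv,headpts,[.573,.024,.12],np.array([.006,.006,.06])))
a=np.hstack([cv2.resize(t[115:180,160:230],(380,353),interpolation=cv2.INTER_CUBIC),cv2.resize(s[125:177,210:266],(380,353),interpolation=cv2.INTER_CUBIC)])
cv2.imwrite("pics/pot.png",a[...,::-1])
E
```

```text
[246 200  28   8 136]
[242 192  19   9  61]
(array([0.573, 0.024, 0.12 ]), np.float64(1.167630502070367))
(array([0.5731, 0.0239, 0.1213]), np.float64(0.4288340336134454))
(array([ 0.5826,  0.031 , -0.0619]), np.float64(0.71894858463316))
```

View pics/pot.png

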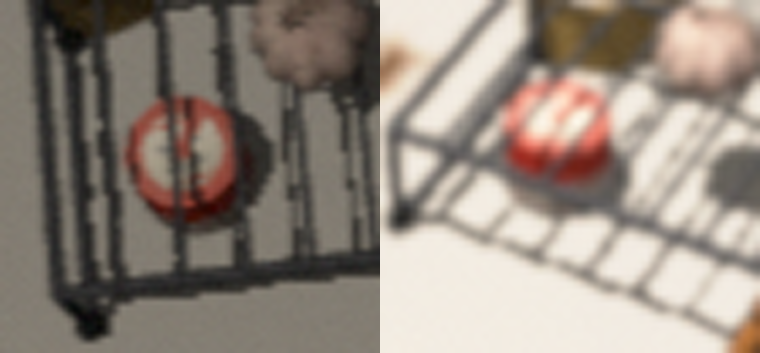

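Request:
play_rows(rows=[{"linear": [0,0,0],"spin": -6.1},{"linear": [0,0,0],"spin": -6.1},{"linear": [0,0,0],"spin": -6.1},{"linear": [0,0,0],"spin": -6.1},{"linear": [-2,-3,0],"spin": 0},{"linear": [-2,-3,0],"spin": 0},{"linear": [-2,-3,0],"spin": 0},{"linear": [-2,-3,0],"spin": 0},{"linear": [-2,-3,0],"spin": 0},{"linear": [-2,-3,0],"spin": 0},{"linear": [-2,-3,0],"spin": 0},{"linear": [-2,-3,0],"spin": 0}], claw=6)

```text
time: 1.9
tool_pos: [0.3497, 0.3089, 0.2198]
ee_rot: [3.141, 0.001, -3.007]
wrist_force: [0.9, 0.0, 0.3]
width: 0.06
```

The crops confirm the red-lidded pot (top px 195,146; scene px 238,148), standing upright. I'll go above the ferrule and take a close look.

Request:
play_rows(rows=[{"linear": [-2.27,-3.47,0],"spin": 0},{"linear": [-2.27,-3.47,0],"spin": 0},{"linear": [-2.27,-3.47,0],"spin": 0},{"linear": [-2.27,-3.47,0],"spin": 0},{"linear": [-2.27,-3.47,0],"spin": 0},{"linear": [-2.27,-3.47,0],"spin": 0},{"linear": [-2.27,-3.47,0],"spin": 0},{"linear": [-2.27,-3.47,0],"spin": 0},{"linear": [-2.27,-3.47,0],"spin": 0},{"linear": [0,0,4],"spin": 0},{"linear": [0,0,4],"spin": 0},{"linear": [0,0,4],"spin": 0}])

```text
time: 2.9
tool_pos: [0.5943, 0.027, 0.0988]
ee_rot: [-3.141, 0.003, -3.009]
wrist_force: [0.1, 0.4, -0.5]
width: 0.0601
```

Request:
play_rows(rows=[{"linear": [0,0,2],"spin": 0},{"linear": [0,0,2],"spin": 0},{"linear": [0,0,0],"spin": 0}])

```text
time: 3.15
tool_pos: [0.5894, 0.0282, 0.0537]
ee_rot: [3.14, -0.01, -3.008]
wrist_force: [-0.6, 0.0, -0.8]
width: 0.0599
```

Run:
```python
from bench import robot, eyes
import cv2
p=eyes.snapshot("scene"); f=p["frame"][120:270,180:340]
cv2.imwrite("pics/a1.png",cv2.resize(f,None,fx=4,fy=4,interpolation=cv2.INTER_CUBIC)[...,::-1])
o=robot.get_obs(); print(o["tool_pos"],o["ee_rot"])
```

```text
[0.59102524 0.02817264 0.05664302] [ 3.14035044 -0.00606419 -3.0076341 ]
```

View pics/a1.png

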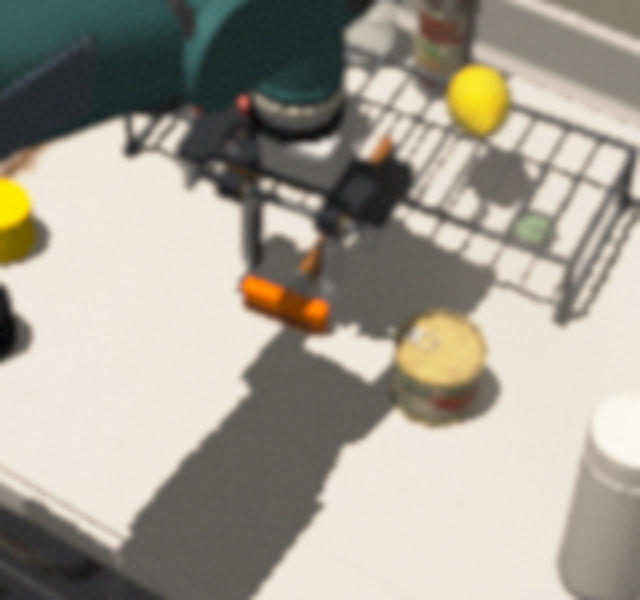

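The fingers straddle the ferrule, the orange head (crop px 285,305) is clear in front, and the tin is well to the right. I'll lower and grip.

Request:
play_rows(rows=[{"linear": [0,0,1.5],"spin": 0},{"linear": [0,0,1.5],"spin": 0},{"linear": [0,0,1],"spin": 0},{"linear": [0,0,0.2],"spin": 0},{"linear": [0,0,0],"spin": 0},{"linear": [0,0,0],"spin": 0}])

```text
time: 3.7
tool_pos: [0.5939, 0.0281, 0.0188]
ee_rot: [-3.141, 0.002, -3.007]
wrist_force: [-1.1, 0.2, -0.5]
width: 0.0595
```

Request:
play_rows(rows=[{"linear": [0,0,0],"spin": 0},{"linear": [0,0,0],"spin": 0},{"linear": [0,0,0],"spin": 0},{"linear": [0,0,0],"spin": 0},{"linear": [0,0,0],"spin": 0},{"linear": [0,0,0],"spin": 0}], claw=0)

```text
time: 4.2
tool_pos: [0.5931, 0.0281, 0.0176]
ee_rot: [3.142, 0.0, -3.008]
wrist_force: [-0.3, 0.5, 0.7]
width: 0.0235
```

Request:
play_rows(rows=[{"linear": [0,0,0],"spin": 0},{"linear": [0,0,0],"spin": 0},{"linear": [0,0,0],"spin": 0},{"linear": [0,0,0],"spin": 0}])

```text
time: 4.53
tool_pos: [0.5931, 0.028, 0.0175]
ee_rot: [-3.141, 0.0, -3.008]
wrist_force: [0.8, -0.5, 0.4]
width: 0.0177
```

Request:
play_rows(rows=[{"linear": [1,0,-0.1],"spin": 0},{"linear": [2,0,-0.1],"spin": 0},{"linear": [2,0,0],"spin": 0},{"linear": [2,0,0],"spin": 0},{"linear": [2,0,0],"spin": 0},{"linear": [2,0,0],"spin": 0},{"linear": [2,0,0],"spin": 0},{"linear": [2,0,0],"spin": 0},{"linear": [1,0,0],"spin": 0},{"linear": [0,0,0],"spin": 0},{"linear": [0,0,0],"spin": 0}])

```text
time: 5.45
tool_pos: [0.4349, 0.0068, 0.0196]
ee_rot: [3.142, 0.001, -3.008]
wrist_force: [0.7, -0.2, -1.5]
width: 0.0178
```

Run:
```python
from bench import robot, eyes
import cv2
p=eyes.snapshot("scene"); f=p["frame"][120:270,180:340]
cv2.imwrite("pics/a2.png",cv2.resize(f,None,fx=4,fy=4,interpolation=cv2.INTER_CUBIC)[...,::-1])
o=robot.get_obs(); print(o["tool_pos"],o["width"],o["wrist_force"])
```

```text
[0.43553147 0.00674171 0.01980575] 0.017908859105025734 [ 0.66086284 -0.32320236 -1.27415244]
```

View pics/a2.png

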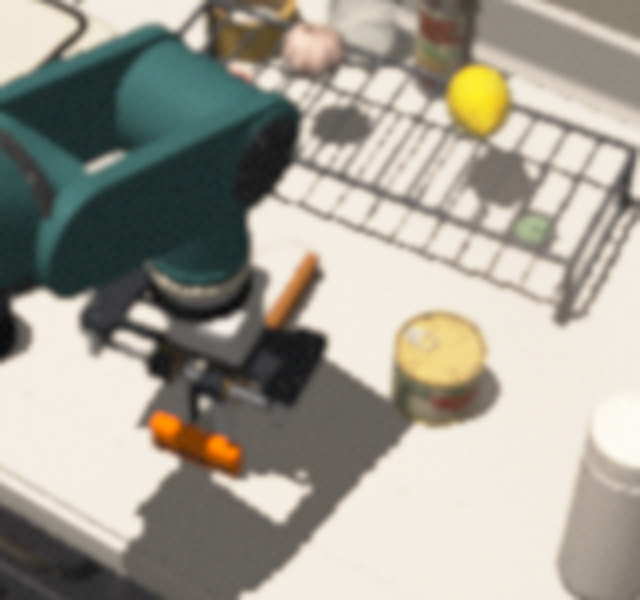

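The squeegee is fully out and the handle end (crop px 312,260) is in front of the shelf. I'll lift it over the tin and make the half turn.

Request:
play_rows(rows=[{"linear": [0,0,-2],"spin": 0},{"linear": [0,0,-3],"spin": 0},{"linear": [0,0,-3],"spin": 0},{"linear": [0,0,-2],"spin": 0},{"linear": [0,0,0],"spin": 2},{"linear": [0,0,0],"spin": 4},{"linear": [0,0,0],"spin": 6},{"linear": [0,0,0],"spin": 7},{"linear": [0,0,0],"spin": 7},{"linear": [0,0,0],"spin": 7},{"linear": [0,0,0],"spin": 7},{"linear": [0,0,0],"spin": 7}])

```text
time: 6.5
tool_pos: [0.4359, 0.0069, 0.1197]
ee_rot: [3.141, 0.001, 2.45]
wrist_force: [0.1, -0.3, -0.7]
width: 0.018
```

Request:
play_rows(rows=[{"linear": [0,0,0],"spin": 7},{"linear": [0,0,0],"spin": 7},{"linear": [0,0,0],"spin": 7},{"linear": [0,0,0],"spin": 7},{"linear": [0,0,0],"spin": 7},{"linear": [0,0,0],"spin": 7},{"linear": [0,0,0],"spin": 7},{"linear": [0,0,0],"spin": 7},{"linear": [0,0,0],"spin": 7},{"linear": [0,0,0],"spin": 7},{"linear": [0,0,0],"spin": 7},{"linear": [0,0,0],"spin": 7}])

```text
time: 7.5
tool_pos: [0.436, 0.0069, 0.1198]
ee_rot: [3.141, -0.001, 0.983]
wrist_force: [-0.3, -0.7, -1.2]
width: 0.0178
```

Request:
play_rows(rows=[{"linear": [0,0,0],"spin": 7},{"linear": [0,0,0],"spin": 7},{"linear": [0,0,0],"spin": 7},{"linear": [0,0,0],"spin": 7},{"linear": [0,0,0],"spin": 7},{"linear": [0,0,0],"spin": 7},{"linear": [0,0,0],"spin": 4},{"linear": [0,0,0],"spin": 2},{"linear": [0,0,0],"spin": 0},{"linear": [0,0,0],"spin": 0}])

```text
time: 8.33
tool_pos: [0.4356, 0.0068, 0.1197]
ee_rot: [-3.142, -0.001, 0.153]
wrist_force: [-0.4, 0.6, -1.4]
width: 0.0179
```

Request:
play_rows(rows=[{"linear": [0,0,0],"spin": 3.6},{"linear": [2,-0.6,0],"spin": 0},{"linear": [3,-0.9,0],"spin": 0},{"linear": [3,-0.9,0],"spin": 0},{"linear": [3,-0.9,0],"spin": 0},{"linear": [2,-0.6,0],"spin": 0},{"linear": [0,0,2],"spin": 0},{"linear": [0,0,2.5],"spin": 0},{"linear": [0,0,2],"spin": 0},{"linear": [0,0,1.5],"spin": 0},{"linear": [0,0,1],"spin": 0},{"linear": [0,0,0],"spin": 0}])

```text
time: 9.33
tool_pos: [0.559, 0.0572, 0.0265]
ee_rot: [-3.141, 0.005, 0.089]
wrist_force: [-1.0, -0.4, -1.3]
width: 0.0177
```

Request:
play_rows(rows=[{"linear": [0,0,0.5],"spin": 0},{"linear": [0,0,0.4],"spin": 0},{"linear": [0,0,0.2],"spin": 0},{"linear": [0,0,0],"spin": 0},{"linear": [0,0,0],"spin": 0}])

```text
time: 9.75
tool_pos: [0.561, 0.0571, 0.0191]
ee_rot: [3.142, -0.001, 0.089]
wrist_force: [0.1, 0.0, -0.6]
width: 0.018
```

Request:
play_rows(rows=[{"linear": [0,0,0.1],"spin": 0},{"linear": [0,0,0],"spin": 0},{"linear": [0,0,0],"spin": 0},{"linear": [0,0,0],"spin": 0},{"linear": [0,0,0],"spin": 0},{"linear": [0,0,0],"spin": 0},{"linear": [0,0,-1],"spin": 0},{"linear": [0,0,-3],"spin": 0},{"linear": [0,0,-4],"spin": 0},{"linear": [0,0,-2],"spin": 0},{"linear": [0,0,0],"spin": 0}], claw=5)

```text
time: 10.67
tool_pos: [0.5646, 0.0572, 0.1253]
ee_rot: [3.141, -0.013, 0.089]
wrist_force: [0.5, -0.1, 1.0]
width: 0.0497
```

Request:
play_rows(rows=[{"linear": [-3,0,0],"spin": 0},{"linear": [-4,0,0],"spin": 0},{"linear": [-4,0,0],"spin": 0},{"linear": [-4,0,0],"spin": 0},{"linear": [-2,0,0],"spin": 0},{"linear": [0,0,0],"spin": 0}])

```text
time: 11.17
tool_pos: [0.3873, 0.042, 0.1166]
ee_rot: [-3.141, 0.002, 0.089]
wrist_force: [-0.4, 0.5, 0.5]
width: 0.0503
```

Run:
```python
from bench import robot, eyes
from h import *
np.set_printoptions(precision=4,suppress=True)
I=[]
for n in("scene","top"):
    p=eyes.snapshot(n); f=p["frame"]; m=orange(f); n_,l,st,c=cv2.connectedComponentsWithStats(m.astype(np.uint8))
    print(n,[(st[i].tolist()) for i in range(1,n_) if st[i,4]>15])
    I.append(cv2.resize(f[90:290,150:350],(400,400),interpolation=cv2.INTER_CUBIC)); cv2.imwrite(f"pics/{n}3.png",f[...,::-1])
cv2.imwrite("pics/a3.png",np.hstack(I)[...,::-1])
o=robot.get_obs(); print(o["tool_pos"],o["width"],o["wrist_force"],o["joint_positions"])
```

```text
scene [[493, 102, 11, 22, 117], [242, 188, 11, 9, 32], [376, 323, 23, 18, 276]]
top [[233, 199, 28, 8, 140]]
[0.3913 0.042  0.1176] 0.04991627606435928 [ 0.7306 -0.4099 -0.3666] [-0.0374 -0.2305  1.8715  0.0002  1.4991  1.4449]
```

View pics/a3.png

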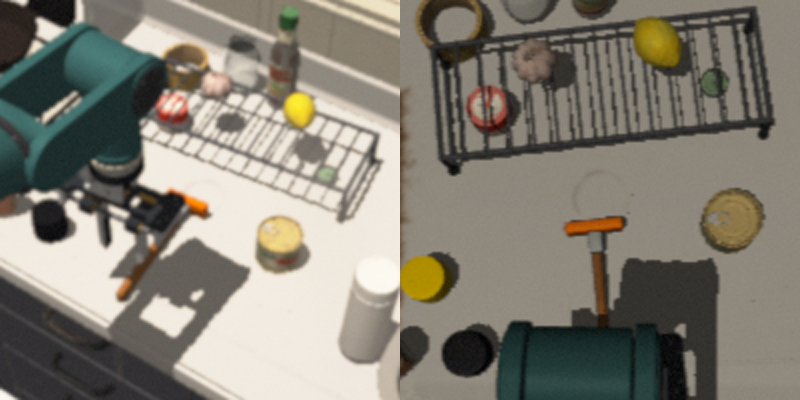

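Run:
```python
from h import *
np.set_printoptions(precision=4,suppress=True)
f=cv2.imread("pics/top3.png")[...,::-1].copy(); m=orange(f)&(np.mgrid[:384,:512][1]<300)
print(fit([(T0,m)],headpts,[.582,.06,3.23],np.array([.006,.006,.06])))
r,c=np.nonzero(m); print(onz(T0,((c.min()+c.max())/2,(r.min()+r.max())/2),.032), onz(T0,(248.2,205),.032))
hsv=cv2.cvtColor(f,cv2.COLOR_RGB2HSV)
for row in range(210,254,6):
    k=[x for x in range(240,262) if hsv[row,x,1]>110 and hsv[row,x,0]<20]
    if k: print(row,onz(T0,((k[0]+k[-1])/2,row),.022),len(k))
```

```text
(array([0.5787, 0.0568, 3.2692]), np.float64(0.42131190044075706))
[0.5752 0.0587 0.032 ] [0.5686 0.0544 0.032 ]
222 [0.5256 0.0533 0.022 ] 5
228 [0.5101 0.0535 0.022 ] 5
234 [0.4945 0.051  0.022 ] 5
240 [0.4791 0.0512 0.022 ] 5
246 [0.4638 0.0488 0.022 ] 5
252 [0.4485 0.0489 0.022 ] 5
```

The squeegee lies flat and released in front of the shelf, with its head at top px (247,203) and the tin, look-alikes and pot undisturbed. The handle point is at about (0.388, 0.043), under the gripper. I'll take it there.

Request:
play_rows(rows=[{"linear": [-0.4,-0.1,2],"spin": 1},{"linear": [0,0,3],"spin": 0},{"linear": [0,0,2.5],"spin": 0},{"linear": [0,0,1.5],"spin": 0},{"linear": [0,0,0.7],"spin": 0},{"linear": [0,0,0.4],"spin": 0},{"linear": [0,0,0],"spin": 0},{"linear": [0,0,0],"spin": 0},{"linear": [0,0,0],"spin": 0}])

```text
time: 12.02
tool_pos: [0.3886, 0.0427, 0.0177]
ee_rot: [3.141, -0.003, 0.071]
wrist_force: [0.5, -0.1, 1.0]
width: 0.0499
```

Request:
play_rows(rows=[{"linear": [0,0,0],"spin": 0},{"linear": [0,0,0],"spin": 0},{"linear": [0,0,0],"spin": 0},{"linear": [0,0,0],"spin": 0},{"linear": [0,0,0],"spin": 0},{"linear": [0,0,0],"spin": 0},{"linear": [0,0,0],"spin": 0},{"linear": [0,0,0],"spin": 0},{"linear": [0,0,0],"spin": 0},{"linear": [0,0,0],"spin": 0}], claw=0)

```text
time: 12.85
tool_pos: [0.3872, 0.0427, 0.0166]
ee_rot: [-3.141, -0.0, 0.071]
wrist_force: [-1.3, 0.4, 0.4]
width: 0.0135
```

Gripped on the handle (13.5 mm). The handle leaves the middle of the head, so the pot must nest in the corner between bar and handle. I'll insert straight in to the right of the pot, turn around behind it by about 25°, then pull.

Request:
play_rows(rows=[{"linear": [0,0,-0.1],"spin": -1.2},{"linear": [0,-1.2,0],"spin": 0},{"linear": [0,-1.5,0],"spin": 0},{"linear": [0.5,-1,0],"spin": 0},{"linear": [2,0,0],"spin": 0},{"linear": [2,0,0],"spin": 0},{"linear": [2,0,0],"spin": 0},{"linear": [2,0,0],"spin": 0},{"linear": [1,0,0],"spin": 0},{"linear": [0.5,0,0],"spin": 0},{"linear": [0,0,0],"spin": 0},{"linear": [0,0,0],"spin": 0}])

```text
time: 13.85
tool_pos: [0.4825, 0.0886, 0.0171]
ee_rot: [-3.142, 0.001, 0.092]
wrist_force: [0.6, 0.1, 0.0]
width: 0.0134
```

```bash
cat > look.py <<'E'
from bench import robot, eyes
from h import *
import sys
np.set_printoptions(precision=4,suppress=True)
O=np.array([.6757,.038]); th=.0915; R2=np.array([[np.cos(th),np.sin(th)],[-np.sin(th),np.cos(th)]])
sh=lambda X: R2@(np.array(X)[:2]-O)
p=eyes.snapshot("top"); f=p["frame"]; hsv=cv2.cvtColor(f,cv2.COLOR_RGB2HSV)
m=orange(f); m[:,:200]=0; m[:,330:]=0
cv2.imwrite(f"pics/{sys.argv[1]}_raw.png",f[...,::-1])
a=cv2.resize(f[90:290,150:350],(600,600),interpolation=cv2.INTER_CUBIC); cv2.imwrite(f"pics/{sys.argv[1]}.png",a[...,::-1])
red=((hsv[...,0]<6)|(hsv[...,0]>172))&(hsv[...,1]>120)&(hsv[...,2]>90)
r,c=np.nonzero(red[100:260,165:300])
if len(r): print("red box centre shelf",sh(onz(p,((c.min()+c.max())/2+165,(r.min()+r.max())/2+100),.045)),c.min()+165,c.max()+165,r.min()+100,r.max()+100)
o=robot.get_obs(); tc=o["tool_pos"]; yaw=o["ee_rot"][2]; H=tc[:2]+.19*np.array([np.cos(yaw),np.sin(yaw)])
print("tcp",tc,yaw,"shelf",sh(tc),"head by tool, shelf",sh(H),"psi deg",np.degrees(yaw-th),o["wrist_force"],o["width"])
v,e=fit([(p,m)],headpts,[H[0],H[1],yaw],np.array([.004,.004,.05])); print("head fit",sh(v),np.degrees(v[2]-th),e,m.sum())
E
python3 look.py b1
```

```text
red box centre shelf [0.073  0.1535] 184 202 133 153
tcp [0.4823 0.0886 0.0172] 0.09229670665626322 shelf [-0.188   0.0681] head by tool, shelf [0.002  0.0683] psi deg 0.04564792891386244 [-0.074   0.6561 -0.986 ] 0.014119783292923366
head fit [0.0029 0.0672] 2.19423966065445 0.50558592821488 130
```

View pics/b1.png

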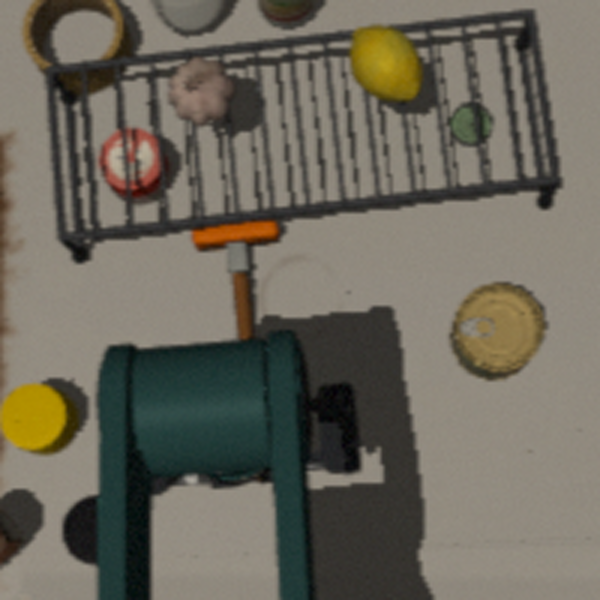

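The head (crop px 236,235) is entering the middle-left gap under the shelf, the pot (crop px 131,160) is untouched, and camera and arm agree within 1 to 2 mm. On with the insertion.

Request:
play_rows(rows=[{"linear": [1,0,0],"spin": 0},{"linear": [2,0,0],"spin": 0},{"linear": [2,0,0],"spin": 0},{"linear": [2,0,0],"spin": 0},{"linear": [2,0,0],"spin": 0},{"linear": [2,0,0],"spin": 0},{"linear": [0.8,0,0],"spin": 0},{"linear": [0,0,0],"spin": 0},{"linear": [0,-1,0],"spin": 0},{"linear": [0,-1.3,0],"spin": 0},{"linear": [0,-1,0],"spin": 0},{"linear": [0,0,0],"spin": 0}])

```text
time: 14.9
tool_pos: [0.5964, 0.1354, 0.0175]
ee_rot: [-3.14, 0.001, 0.095]
wrist_force: [0.4, -0.1, -1.0]
width: 0.0137
```

```bash
python3 look.py b2
```

```text
red box centre shelf [0.0855 0.1538] 183 202 133 144
tcp [0.5967 0.1342 0.0176] 0.09488398884113369 shelf [-0.0699  0.103 ] head by tool, shelf [0.1201 0.1037] psi deg 0.19388827851632714 [-1.2649 -0.6564 -1.6841] 0.013431281569965231
head fit [0.1268 0.1286] -59.3824637132831 0.8979409131602507 23
```

View pics/b2.png

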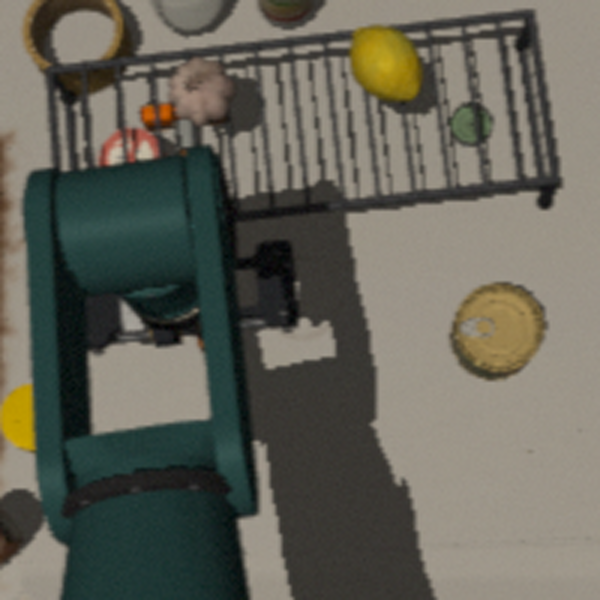

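The left end of the head (crop px 145–175,113) is behind the pot (lid crop px 130,148) with a clear gap. I'll turn it around the pot.

Request:
play_rows(rows=[{"linear": [0.5,1.2,0],"spin": -5},{"linear": [0.5,1.2,0],"spin": -5},{"linear": [0.5,1.2,0],"spin": -5},{"linear": [0.5,1.2,0],"spin": -5},{"linear": [0.5,1.2,0],"spin": -5},{"linear": [0,0,0],"spin": 0},{"linear": [0,0,0],"spin": 0}])

```text
time: 15.53
tool_pos: [0.6372, 0.0813, 0.0174]
ee_rot: [-3.141, 0.0, 0.526]
wrist_force: [-0.4, -0.4, -0.9]
width: 0.0141
```

```bash
python3 look.py b3
python3 - <<'E'
import cv2
a=cv2.imread("pics/b3_raw.png")[90:190,150:280]; cv2.imwrite("pics/b3c.png",cv2.resize(a,None,fx=6,fy=6,interpolation=cv2.INTER_CUBIC))
E
```

```text
red box centre shelf [0.0739 0.1733] 183 188 136 151
tcp [0.6368 0.0818 0.0174] 0.5263460645415601 shelf [-0.0347  0.0471] head by tool, shelf [0.1376 0.1272] psi deg 24.91484423610479 [ 0.262   0.1935 -1.5455] 0.01356250908472547
head fit [0.1377 0.1272] 25.093893547083173 0.9373640713353633 18
```

View pics/b3c.png

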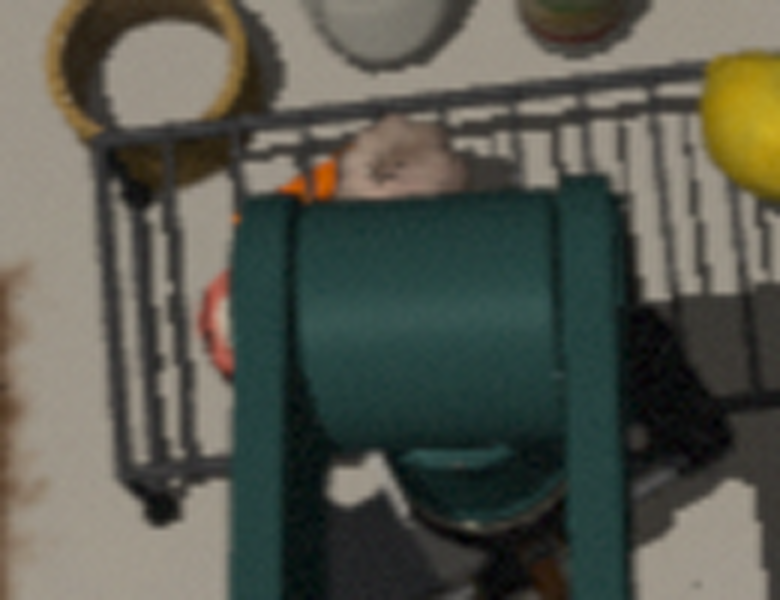

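Request:
play_rows(rows=[{"linear": [0,-0.4,0],"spin": 0},{"linear": [0,-0.4,0],"spin": 0},{"linear": [0,-0.3,0],"spin": 0},{"linear": [-0.27,-0.13,0],"spin": 0},{"linear": [-0.27,-0.13,0],"spin": 0},{"linear": [-0.27,-0.13,0],"spin": 0},{"linear": [-0.27,-0.13,0],"spin": 0},{"linear": [-0.27,-0.13,0],"spin": 0},{"linear": [-0.36,-0.17,0],"spin": 0},{"linear": [-0.45,-0.21,0],"spin": 0},{"linear": [-0.54,-0.25,0],"spin": 0},{"linear": [-0.54,-0.25,0],"spin": 0}])

```text
time: 16.58
tool_pos: [0.5957, 0.0879, 0.0175]
ee_rot: [-3.141, -0.0, 0.528]
wrist_force: [1.2, 0.3, -1.0]
width: 0.0141
```

Request:
play_rows(rows=[{"linear": [-0.54,-0.25,0],"spin": 0},{"linear": [-0.54,-0.25,0],"spin": 0},{"linear": [-0.54,-0.25,0],"spin": 0},{"linear": [-0.54,-0.25,0],"spin": 0},{"linear": [-0.54,-0.25,0],"spin": 0},{"linear": [-0.54,-0.25,0],"spin": 0},{"linear": [-0.54,-0.25,0],"spin": 0},{"linear": [0,0,0],"spin": 0}])

```text
time: 17.25
tool_pos: [0.5533, 0.0839, 0.0174]
ee_rot: [-3.141, 0.001, 0.529]
wrist_force: [0.3, -0.7, -1.6]
width: 0.0138
```

```bash
python3 look.py b4
python3 - <<'E'
import cv2,numpy as np
from bench import eyes
f=eyes.snapshot("scene")["frame"][100:250,170:330][...,::-1]
a=cv2.imread("pics/b4_raw.png")[90:240,150:310]; cv2.imwrite("pics/b4c.png",cv2.resize(np.hstack([a,f]),None,fx=2.5,fy=2.5,interpolation=cv2.INTER_CUBIC))
E
```

```text
red box centre shelf [0.011  0.1596] 183 202 158 174
tcp [0.5538 0.0839 0.0174] 0.5286701982277926 shelf [-0.1172  0.0568] head by tool, shelf [0.0549 0.1373] psi deg 25.048007287350096 [ 1.0202 -0.9865 -1.4669] 0.013779853907783765
head fit [0.0551 0.137 ] 24.562437345231768 0.8420107719928187 44
```

View pics/b4c.png

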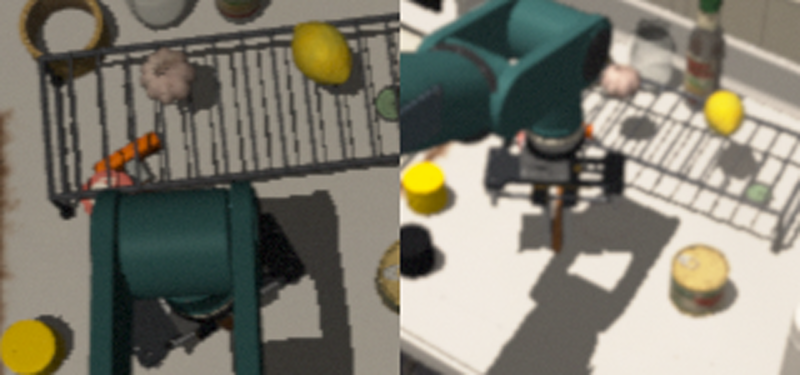

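The pot (left crop px 108,185) is nested in the hook at the head's left side and upright, coming out through the front edge. The tin, tea light and lookalikes are unmoved. I'll keep pulling.

Request:
play_rows(rows=[{"linear": [-0.36,-0.17,0],"spin": 0},{"linear": [-0.54,-0.25,0],"spin": 0},{"linear": [-0.54,-0.25,0],"spin": 0},{"linear": [-0.54,-0.25,0],"spin": 0},{"linear": [-0.54,-0.25,0],"spin": 0},{"linear": [-0.54,-0.25,0],"spin": 0},{"linear": [-0.54,-0.25,0],"spin": 0},{"linear": [-0.54,-0.25,0],"spin": 0},{"linear": [-0.54,-0.25,0],"spin": 0},{"linear": [-0.54,-0.25,0],"spin": 0},{"linear": [-0.54,-0.25,0],"spin": 0},{"linear": [-0.54,-0.25,0],"spin": 0}])

```text
time: 18.35
tool_pos: [0.485, 0.0774, 0.0175]
ee_rot: [-3.142, -0.0, 0.529]
wrist_force: [0.7, -0.2, -1.4]
width: 0.0138
```

Request:
play_rows(rows=[{"linear": [-0.54,-0.25,0],"spin": 0},{"linear": [-0.54,-0.25,0],"spin": 0},{"linear": [-0.54,-0.25,0],"spin": 0},{"linear": [-0.45,-0.21,0],"spin": 0},{"linear": [-0.36,-0.17,0],"spin": 0},{"linear": [-0.18,-0.08,0],"spin": 0},{"linear": [0,0,0],"spin": 0},{"linear": [0,0,0],"spin": 0}])

```text
time: 19.02
tool_pos: [0.4566, 0.0746, 0.0174]
ee_rot: [-3.141, 0.001, 0.529]
wrist_force: [0.5, 0.7, -1.0]
width: 0.0134
```

```bash
python3 look.py b5
python3 - <<'E'
import cv2,numpy as np
from bench import eyes
f=eyes.snapshot("scene")["frame"][100:250,170:330][...,::-1]
a=cv2.imread("pics/b5_raw.png")[90:240,150:310]; cv2.imwrite("pics/b5c.png",cv2.resize(np.hstack([a,f]),None,fx=2.5,fy=2.5,interpolation=cv2.INTER_CUBIC))
E
```

```text
red box centre shelf [-0.0939  0.1573] 186 207 195 216
tcp [0.4567 0.0747 0.0173] 0.5286811362717247 shelf [-0.2147  0.0565] head by tool, shelf [-0.0426  0.137 ] psi deg 25.048633991103536 [ 0.3854  0.0064 -0.9013] 0.013924311214484147
head fit [-0.0402  0.1361] 25.844408706563012 0.6721467715034548 86
```

Request:
play_rows(rows=[{"linear": [-0.27,-0.13,0],"spin": 0},{"linear": [-0.36,-0.17,0],"spin": 0},{"linear": [-0.36,-0.17,0],"spin": 0},{"linear": [-0.27,-0.13,0],"spin": 0},{"linear": [-0.1,-0.05,0],"spin": 0},{"linear": [0,0,0.1],"spin": 0},{"linear": [0,0,0],"spin": 0},{"linear": [0,0,0],"spin": 0}])

```text
time: 19.78
tool_pos: [0.4418, 0.0734, 0.0166]
ee_rot: [-3.141, 0.0, 0.529]
wrist_force: [-1.7, -0.3, 0.7]
width: 0.0138
```

Request:
play_rows(rows=[{"linear": [0,0,0],"spin": 0},{"linear": [0,0,0],"spin": 0},{"linear": [0,0,0],"spin": 0},{"linear": [0,0,0],"spin": 0},{"linear": [0,0,0],"spin": 0},{"linear": [0,0,0],"spin": 0},{"linear": [0,0,-1],"spin": 0},{"linear": [0,0,-3],"spin": 0},{"linear": [0,0,-4],"spin": 0},{"linear": [0,0,-4],"spin": 0},{"linear": [0,0,-4],"spin": 0},{"linear": [0,0,-4],"spin": 0}], claw=5)

```text
time: 20.78
tool_pos: [0.4415, 0.0735, 0.2193]
ee_rot: [3.141, -0.001, 0.529]
wrist_force: [0.4, 0.2, -0.2]
width: 0.0502
```

Request:
play_rows(rows=[{"linear": [-2,3,0],"spin": 0},{"linear": [-2,3,0],"spin": 0},{"linear": [-2,3,0],"spin": 0},{"linear": [0,3.5,0],"spin": 0},{"linear": [0,3.5,0],"spin": 0},{"linear": [0,0,0],"spin": 0},{"linear": [0,0,0],"spin": 0}])

```text
time: 21.37
tool_pos: [0.4709, -0.0961, 0.2166]
ee_rot: [-3.141, 0.0, 0.526]
wrist_force: [-0.6, 0.4, 0.3]
width: 0.0501
```

```bash
python3 look.py b6
python3 - <<'E'
import cv2,numpy as np
from bench import eyes,finder
S=eyes.snapshot("scene"); f=S["frame"][90:290,110:370][...,::-1]
a=cv2.imread("pics/b6_raw.png")[90:290,130:390]; cv2.imwrite("pics/b6c.png",cv2.resize(np.hstack([a,f]),None,fx=1.53,fy=1.53,interpolation=cv2.INTER_CUBIC))
for k in("pot","tin","tea_light","flask","pepper_jar"): print(k,[[round(float(v)) for v in d["box"]] for d in finder.silhouettes(S,k)[:2]])
E
```

```text
red box centre shelf [-0.1081  0.1585] 186 207 200 222
tcp [ 0.4706 -0.0951  0.2167] 0.5273538736452148 shelf [-0.2164 -0.1138] head by tool, shelf [-0.0442 -0.0336] psi deg 24.97258744429907 [0.4102 0.5884 0.2496] 0.04998454498685398
head fit [-0.0442 -0.0336] 24.97258744429907 1.0 91
pot [[210, 177, 15, 21], [180, 178, 17, 19]]
tin [[291, 211, 29, 32], [311, 176, 8, 13]]
tea_light [[312, 177, 12, 10]]
flask [[289, 211, 27, 31]]
pepper_jar [[147, 189, 14, 20]]
```

View pics/b6c.png

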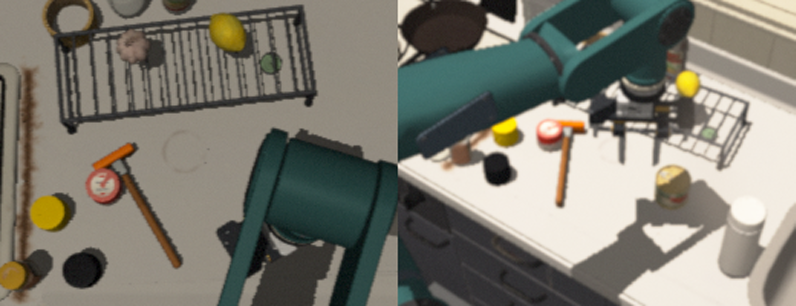

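Both are out in front of the shelf. The pot is upright (left px 103,186), the squeegee lies flat and released (head 114,157, handle end 178,265), and the tin, tea light, flask and pepper jar are where they were. I'll hand it in.

```bash
python3 -c "
from bench import robot
print(robot.get_obs()['time'], robot.close_job())"
```

```text
the job is handed in; nothing more can be done
21.7167 None
```

The job is done and handed in at 21.7 s; the hand-in gave no verdict.

- **What I did:** I drew the squeegee out by its ferrule, at the head end. I then lifted it, turned it half round, laid it flat in front of the shelf and let go. I took it again at the handle end, passed the head in to the right of the pot, turned it about 25° in behind the pot and pulled the pot out. Then I released the squeegee and moved clear.
- **Pot:** In the last two pictures it stands upright, its centre about 108 mm in front of the shelf's front edge.
- **Squeegee:** It lies flat and is let go of. The head is nearest the shelf, about 35 mm clear by the arm's pose at release.
- **Things to leave alone:** The tin, tea light and flask look unmoved in the pictures, and the scene-view detections of the tin and tea light match the start to 1–2 px.
- **Forces:** The wrist-force readings at the end of each move were only a few N.
- **Checks that failed or disagreed:**
  - The finder took the tin for the flask in the last look; the picture shows the flask standing.
  - The pepper jar's scene-view detection centre was 6 px off in row with a shorter box, probably because the arm partly hid it.
  - The final head fit found nothing, because it started from the arm's moved-away pose. The picture shows the head clear of the shelf.

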